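# Fasten the tray sealer's tooling cover with its captive draw screw

## Task

On the meal-tray sealer's deck one of the two knurled captive screws is already done up (standing high) and the other has sunk down, loose. Pull the sunken screw up against its spring, feel for where its thread catches while turning it clockwise (seen from above), and drive it clockwise fully home against its stop, so that it stays up when you let go. Be gentle with the thread: feel the force and never wrench or pull hard on it, and do not disturb the trays and the tablet.

Things in the scene. Friction and masses are not known exactly. Their poses are not given: they have to be found in the camera images.
- sealer: White bench-top tray sealer, fixed, 260 x 360 mm (its x, y), deck 130 mm above the worktop; origin under its centre, on the worktop. A film head with a grey roller runs along y, 105 mm behind the centre (+x), 40 mm wide, up to 42 mm above the deck. Both screws stand on the deck 20 mm in front of the centre (-x), 115 mm to either side (y); the loose one's side varies.
- knob_mid (a point): Middle of the loose screw's knob, on its upright axis: dark steel, knurled, round, 38 mm in diameter, 26 mm tall; the point is 13 mm below its flat top and moves with it. Sunk, it is 29 mm above the deck (z 0.159). A bright bar on top points along the knob's own x. It can be gripped from above at any yaw.
- collar_top (a point): Centre of the top of the loose screw's fixed collar, 14 mm above the deck (28 mm in diameter, foot flange 48 mm in diameter and 4 mm high). The sunken knob's underside is 2 mm above it. Inside is the thread: while the screw is kept pulled against the lip and turned clockwise, its lug stops against the far side of the thread start and can then be pulled up.
- screw_lift (a joint): How far the loose screw is pulled up, in m: 0 sunk. A spring pulls down with 3 N (sunk) to 6 N (at 25 mm); the screw weighs 2 N more. Out of line with the thread start it meets a lip at about 4 mm; in line it pulls up to about 19 mm, and falls back if let go there. Turned clockwise into the thread it climbs 6.9 mm per rad from 17 mm to 25 mm at home (2 mm more while pulled) and stays.
- screw_turn (a joint): Angle of the loose screw, rad, growing clockwise seen from above; 0 when the knob's x is along the sealer's x; starts within 0.15 of 0. The unseen thread start lies 0.3 to 1.4 clockwise of where the screw starts and is 0.2 wide; home stop another 1.44 from its middle: 1.7 to 2.8 in all, two grasps or more. Turned without pull it misses the thread and meets the stop sunk.
- lug: The loose screw's thread lug, an 8 mm ball unseen inside the machine, 30 mm from the screw's axis along the knob's x, 91 mm below the middle of the knob. Lip, thread and stops press on it alone and yield about 1 mm per 10 N; 40 N on it damages the thread. Turning takes 0.04 N m (0.1 when pulled); a clear rise is a stop. 12 N of pull and 0.4 N m are ample.
- fixed_knob_mid (a point): Middle of the knob of the other screw, same shape, already done up: it stands 25 mm higher and does not move. Nothing is to be done with it.
- tray_a: Bystander: a lidded white meal tray, 130 x 180 mm, 48 mm high, loose; origin at the centre of its underside.
- tray_stack: Bystander: two such trays stacked, 96 mm high, one loose piece; origin at the centre of its underside.
- tablet: Bystander: a black tablet, 170 x 250 mm, 12 mm thick, lying loose; origin at the centre of its underside.

How it is judged:
By the outcome, as a careful person would: the job done as asked, in the order asked, and still so for the second after the job is handed in, with the robot touching nothing.
It also fails if it takes over 67 s, if anything falls off the work surface, if the arm or the gripper's body presses on something with over 40 N, if the wrist force passes 120 N, or if a joint passes its speed limit or range.

## Robot

A 6-joint arm with a two-finger parallel gripper is mounted at the origin on the work surface. World frame = base frame: x ahead of the robot, y to its left, z up, the work surface at z = 0. Lengths are in m, angles in rad, forces in N, time in s.
With the tool pointing down it reaches from about 0.375 to 0.9 m from the base axis. Payload 3.1 kg.
Tool frame: the origin (TCP) lies midway between the tips of the shut fingers; the grasp point (between the pads) lies 19 mm behind it (manip.grasp_offset is the distance from the TCP to the grasp point, in m); z points along the fingers, y is the line along which they close (so a half turn about z gives the same grasp; the last joint's range is limited). The gripper opens to 85 mm and grips with 20 to 120 N. Pads are 22 mm wide; open, the fingers measure 114 mm over their backs; the gripper's body (76 mm by 85 mm) begins 54 mm behind the grasp point. The pads swing forward as they close: fully open they stand 13 mm farther back than shut.
Start: joints at [-1.323, 0.527, 1.433, -0, 1.181, -0.178], TCP at [0.259, -0.569, 0.231] pointing down, gripper open.
Joint ranges: [-3.08, 3.08], [-0.75, 2.2], [0.22, 2.44], [-1.43, 4.57], [0, 2.65], [-2.85, 2.85]. Speed limits (rad/s): [2.79, 2.79, 3.14, 3.14, 3.14, 3.14].

## Interface

Orientations are given as a unit quaternion [x, y, z, w].
In Python, from station import sensors, cams, order, manip gives the robot as it stands.
- The arm moves only by the tool move_arm, never from a script. Its argument "targets" is a list of rows, each an object of numbers: "dx", "dy", "dz": the shift along the world's x, y, z normalised to -1 to 1, where 1 is 25 mm; "rx", "ry", "rz": the turn, a rotation vector about the world's x, y, z normalised to -1 to 1, where 1 is 30 degrees. A call has exactly 10 rows; each row shifts and turns the commanded pose from where the row before left it; what a row does not reach is not made up. A row lasts 1/8 s, in which the tool goes at most 62.5 mm and 10.7 degrees, less where a joint would pass 70% of its speed; a pose out of reach is approached as far as the arm can. A call with a number of a shift or a turn outside -1 to 1 is refused whole. A call with a gripper value outside its range is refused whole. "claw" is the opening in per cent of the stroke, from 0 (shut) to 100 (fully open), set as the call begins (left out, the last holds). The fingers move at their own pace and stop on an object; "newtons" is the grip in N (left out, the last holds). Time passes only in rows, so rows that do not move let the fingers close, or fill a call up. It gives the time, the measured TCP pose, the force, the opening and the grip force at its end, in the units of the state.
- sensors.sense(): the state, without advancing time (a new reading comes with each control period).
- cams.snapshot(name): name is "scene" or "top" or "wrist"; returns the picture (384x512x3 uint8, red, green, blue); there is no depth.
- cams.camera_model(name): a dict with "fx", "fy", "cx", "cy" (pixels), "distortion" ([k1, k2, p1, p2, k3] as OpenCV has them; the pictures are not rectified), "extrinsics" (4x4, takes a point from world to camera coordinates). Camera axes: x right, y down, z forward; pixel columns grow to the right and rows downward; lengths in m; the calibration is good to about 2 mm. A picture is of the moment at which its call begins: read the wrist's pose just before it. camera_model takes no time and is no camera call; for the wrist camera it gives the pose at the moment of the call.
- order.sign_off(): hands the job in; it is judged then, once.
The state is a dict: "t": time; "q": joint angles; "qd": joint speeds; "tau": joint torques, N m; "tcp_pos": TCP position; "tool_rot": TCP orientation; "force": force on the tool from outside, world axes, zero at the start; "ft_torque": the same for the moment, N m; "finger_gap": opening from 0.0 (shut) to 1.0 (fully open); "gripper_force": force on a finger pad.
Only numpy, scipy, OpenCV 4.12 (cv2) and the standard library are available. Lean on these libraries where they do the work, as an engineer would, in place of code of your own. Each camera call takes 0.05 s, during which the arm holds its last target. There are 200 camera calls.

## Working session

There is one attempt and no reset: what is moved stays moved. The work goes in short steps, Python scripts to look and compute and a tool call to move; the robot and the scene stay as the last step left them, time stands still between calls to the robot, and variables do not carry over. Pictures are saved under pics/ and viewed, at most 10 in all, crops included, and the job is handed in when it is done.

Besides the shell and the picture viewer there is one more tool, called after ">>>" by a JSON object that holds its "fn" and its "kwargs". move_arm: Moves the arm, as the interface text tells. Scaled input: -1 to 1 covers 25 mm each way for a shift and 30 degrees each way for a turn. Its arguments: {"type":"object","properties":{"targets":{"type":"array"},"claw":{"type":"number"},"newtons":{"type":"number"}},"required":["targets"]}

```bash
mkdir -p pics; ls
python3 - <<'E'
from station import sensors,cams,manip
import cv2,numpy as np
s=sensors.sense();print(s)
print(manip.grasp_offset)
ims=[]
for n in("scene","top"):
    im=cams.snapshot(n);cv2.imwrite(f"pics/{n}0.png",im[:,:,::-1]);ims.append(im)
    m=cams.camera_model(n);print(n,m)
E
```

```text
pics
{'t': 0.0, 'q': array([-1.32251961e+00,  5.28511207e-01,  1.43389062e+00,  5.42566243e-06,
        1.18142892e+00, -1.78496317e-01]), 'qd': array([ 0.0001506 ,  0.00048621, -0.00206368, -0.00066709, -0.00063289,
        0.00020967]), 'tau': array([ 1.51881586e-04, -4.42346227e+01, -1.78020483e+01, -1.82121362e-04,
        8.39654880e-03,  3.00779028e-06]), 'tcp_pos': array([ 0.25856017, -0.56821847,  0.23030968]), 'tool_rot': array([ 9.77318961e-01,  2.11769676e-01, -3.65288480e-05, -1.11845595e-03]), 'force': array([ 0.2343957, -0.3362332, -0.8464606]), 'ft_torque': array([ 0.01465032, -0.00730453, -0.0475846 ]), 'gripper_force': 0.0, 'finger_gap': 1.0006432421147573}
0.0187
scene {'fx': 427.2199291988589, 'fy': 427.2199291988589, 'cx': 251.4102282344017, 'cy': 195.38785712724894, 'distortion': array([0.01835352, 0.        , 0.        , 0.        , 0.        ]), 'extrinsics': array([[-0.83224556,  0.5543642 , -0.00690417,  0.38398382],
       [ 0.39538303,  0.58475153, -0.7083346 , -0.10019559],
       [-0.38863812, -0.59223812, -0.70584306,  1.49630066],
       [ 0.        ,  0.        ,  0.        ,  1.        ]])}
top {'fx': 405.1627678623914, 'fy': 405.1627678623914, 'cx': 251.78314548311204, 'cy': 197.0738849719929, 'distortion': array([-0.09566076,  0.        ,  0.        ,  0.        ,  0.        ]), 'extrinsics': array([[ 0.02218116, -0.99963948, -0.01512938,  0.01401848],
       [-0.99281253, -0.02024445, -0.11795524,  0.4949509 ],
       [ 0.11760643,  0.01763703, -0.99290365,  1.37327369],
       [ 0.        ,  0.        ,  0.        ,  1.        ]])}
```

View pics/top0.png

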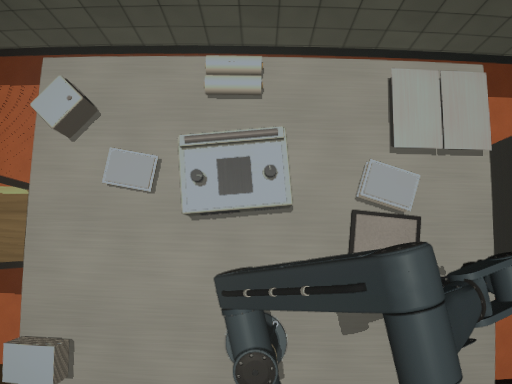

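View pics/scene0.png

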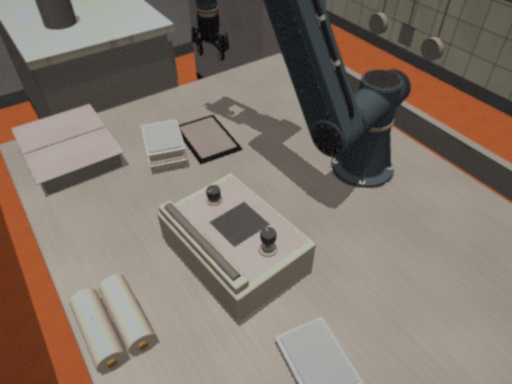

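The top view shows knobs at about (197,176) and (270,171). The scene view shows them at (268,235), with its collar visible so it stands high, and at (214,192). I'll triangulate both.

```bash
cat > h.py <<'E'
import numpy as np,cv2
def K(m): return np.array([[m['fx'],0,m['cx']],[0,m['fy'],m['cy']],[0,0,1.]])
def ray(m,uv):
    p=cv2.undistortPoints(np.array([[uv]],float),K(m),m['distortion'])[0,0]
    E=m['extrinsics'];R=E[:3,:3];c=-R.T@E[:3,3];d=R.T@np.array([p[0],p[1],1]);return c,d/np.linalg.norm(d)
def plane(m,uv,z):
    c,d=ray(m,uv);return c+d*(z-c[2])/d[2]
def tri(m1,a,m2,b):
    c,d=ray(m1,a);e,f=ray(m2,b);s=np.linalg.lstsq(np.c_[d,-f],e-c,rcond=None)[0]
    p,q=c+s[0]*d,e+s[1]*f;return (p+q)/2,np.linalg.norm(p-q)
def proj(m,P):
    E=m['extrinsics'];return cv2.projectPoints(np.array([P],float),cv2.Rodrigues(E[:3,:3])[0],E[:3,3],K(m),m['distortion'])[0][0,0]
E
python3 - <<'E'
from station import cams
from h import *
mt,ms=cams.camera_model("top"),cams.camera_model("scene")
def blob(f,c,r,th):
    g=cv2.cvtColor(cv2.imread(f),cv2.COLOR_BGR2GRAY)
    x,y=c;sub=(g[y-r:y+r+1,x-r:x+r+1]<th).astype(np.uint8)
    n,l,st,ce=cv2.connectedComponentsWithStats(sub)
    i=1+np.argmax(st[1:,4]);print(f,st[i],ce[i]+[x-r,y-r]);return ce[i]+[x-r,y-r]
R=[]
for a,b in(((197,176),(268,235)),((270,171),(214,192))):
    A=blob("pics/top0.png",a,11,110);B=blob("pics/scene0.png",b,13,90)
    p,e=tri(mt,A,ms,B);print(p,e);R.append(p)
    for z in(.159,.184):print(z,plane(mt,A,z),plane(ms,B,z))
d=R[0]-R[1];print(np.linalg.norm(d[:2]),np.arctan2(d[1],d[0])-np.pi/2)
E
python3 - <<'E'
import cv2,numpy as np
a=cv2.imread('pics/top0.png')[115:225,165:305];b=cv2.imread('pics/scene0.png')[170:280,150:320]
a=cv2.resize(a,None,fx=2.8,fy=2.8*1,interpolation=2);b=cv2.resize(b,None,fx=2.3,fy=2.8,interpolation=2)
cv2.imwrite('pics/c.png',np.hstack([a,b]))
E
```

```text
pics/top0.png [  5   4  16  17 184] [198.125      177.26086957]
pics/scene0.png [  0   0  21  27 324] [265.62037037 234.72839506]
[0.53886203 0.18846245 0.17803864] 0.007740928744043737
0.159 [0.53896886 0.19377358 0.159     ] [0.53244649 0.17313055 0.159     ]
0.184 [0.53482453 0.18993467 0.184     ] [0.54476072 0.18998433 0.184     ]
pics/top0.png [  5   5  13  15 145] [270.10344828 171.83448276]
pics/scene0.png [  6   7  13  16 162] [213.4382716  193.94444444]
[ 0.56321184 -0.03469499  0.14979359] 0.0018838949210772768
0.159 [ 0.56074175 -0.03390619  0.159     ] [ 0.56803973 -0.0269451   0.159     ]
0.184 [ 0.55616648 -0.03323881  0.184     ] [ 0.57928037 -0.00405646  0.184     ]
0.2244819700263056 0.1086849570491053
```

View pics/c.png

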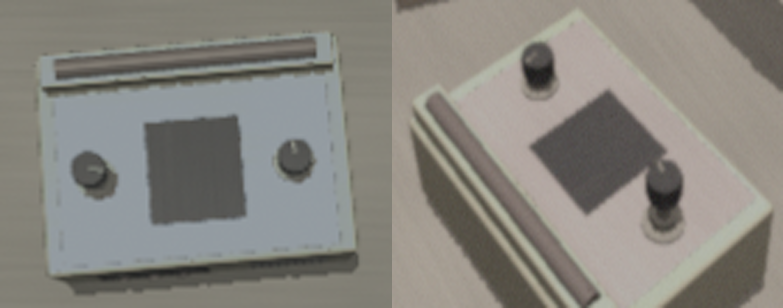

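The sunken knob is the −y one, at about (0.561, −0.033), with its bar pointing roughly +x. The sealer's yaw is about 0.1. I'll approach at z of about 0.27 and wind the wrist counter-clockwise on the way (q6 about −2.5), so one grasp can give the whole clockwise turn.

>>> {"fn": "move_arm", "kwargs": {"targets": [{"dx": 0.4,"dy": 0.71,"dz": 0.16,"rz": 0.228},{"dx": 0.4,"dy": 0.71,"dz": 0.16,"rz": 0.228},{"dx": 0.4,"dy": 0.71,"dz": 0.16,"rz": 0.228},{"dx": 0.4,"dy": 0.71,"dz": 0.16,"rz": 0.228},{"dx": 0.4,"dy": 0.71,"dz": 0.16,"rz": 0.228},{"dx": 0.4,"dy": 0.71,"dz": 0.16,"rz": 0.228},{"dx": 0.4,"dy": 0.71,"dz": 0.16,"rz": 0.228},{"dx": 0.4,"dy": 0.71,"dz": 0.16,"rz": 0.228},{"dx": 0.4,"dy": 0.71,"dz": 0.16,"rz": 0.228},{"dx": 0.4,"dy": 0.71,"dz": 0.16,"rz": 0.228}], "claw": 100}}

```text
schema error: expected keys dx, dy, dz, rx, ry, rz
```

>>> {"fn": "move_arm", "kwargs": {"targets": [{"dx": 0.4,"dy": 0.71,"rz": 0.228},{"dx": 0.4,"dy": 0.71,"rz": 0.228},{"dx": 0.4,"dy": 0.71,"rz": 0.228},{"dx": 0.4,"dy": 0.71,"rz": 0.228},{"dx": 0.4,"dy": 0.71,"rz": 0.228},{"dx": 0.4,"dy": 0.71,"rz": 0.228},{"dx": 0.4,"dy": 0.71,"rz": 0.228},{"dx": 0.4,"dy": 0.71,"rz": 0.228},{"dx": 0.4,"dy": 0.71,"rz": 0.228},{"dx": 0.4,"dy": 0.71,"rz": 0.228}]}}

```text
schema error: expected keys dx, dy, dz, rx, ry, rz
```

>>> {"fn": "move_arm", "kwargs": {"targets": [{"dx": 0.4,"dy": 0.71,"rz": 0.228},{"dx": 0.4,"dy": 0.71,"rz": 0.228},{"dx": 0.4,"dy": 0.71,"rz": 0.228},{"dx": 0.4,"dy": 0.71,"rz": 0.228},{"dx": 0.4,"dy": 0.71,"rz": 0.228},{"dx": 0.4,"dy": 0.71,"rz": 0.228},{"dx": 0.4,"dy": 0.71,"rz": 0.228},{"dx": 0.4,"dy": 0.71,"rz": 0.228},{"rz": 0.228},{"rz": 0.228}]}}

```text
schema error: expected keys dx, dy, dz, rx, ry, rz
```

```bash
cat > look.py <<'E'
import sys
from station import sensors,cams
from h import *
s=sensors.sense();print(s['t'],s['tcp_pos'].round(4),s['q'].round(3),s['force'].round(2),s['ft_torque'].round(3))
mw=cams.camera_model("wrist");im=cams.snapshot("wrist");cv2.imwrite("pics/%s.png"%sys.argv[1],im[:,:,::-1])
np.save("%s.npy"%sys.argv[1],mw,allow_pickle=True)
print(proj(mw,[.561,-.033,.172]))
E
python3 look.py w1
```

```text
0.1 [ 0.2586 -0.5683  0.2304] [-1.322  0.528  1.434 -0.     1.181 -0.179] [ 0.27 -0.16 -0.52] [ 0.015  0.014 -0.027]
[-3428.52658695 -4505.71762285]
```

View pics/w1.png

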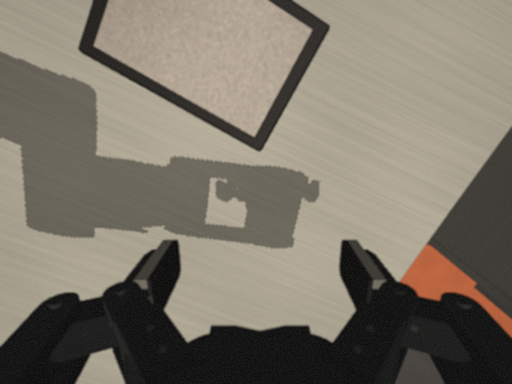

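The moves were refused because every row needs all six keys, so the arm hasn't moved. The wrist view shows only the tablet at the top and the gripper's shadow. I'll send them again in full.

>>> {"fn": "move_arm", "kwargs": {"targets": [{"dx": 0.4,"dy": 0.71,"dz": 0.16,"rx": 0,"ry": 0,"rz": 0.228},{"dx": 0.4,"dy": 0.71,"dz": 0.16,"rx": 0,"ry": 0,"rz": 0.228},{"dx": 0.4,"dy": 0.71,"dz": 0.16,"rx": 0,"ry": 0,"rz": 0.228},{"dx": 0.4,"dy": 0.71,"dz": 0.16,"rx": 0,"ry": 0,"rz": 0.228},{"dx": 0.4,"dy": 0.71,"dz": 0.16,"rx": 0,"ry": 0,"rz": 0.228},{"dx": 0.4,"dy": 0.71,"dz": 0.16,"rx": 0,"ry": 0,"rz": 0.228},{"dx": 0.4,"dy": 0.71,"dz": 0.16,"rx": 0,"ry": 0,"rz": 0.228},{"dx": 0.4,"dy": 0.71,"dz": 0.16,"rx": 0,"ry": 0,"rz": 0.228},{"dx": 0.4,"dy": 0.71,"dz": 0.16,"rx": 0,"ry": 0,"rz": 0.228},{"dx": 0.4,"dy": 0.71,"dz": 0.16,"rx": 0,"ry": 0,"rz": 0.228}], "claw": 100}}

```text
t: 1.4
tcp_pos: [0.3589, -0.3906, 0.2712]
tool_rot: [0.688, 0.726, 0.0, -0.0]
force: [0.1, 0.4, 0.2]
finger_gap: 0.994
gripper_force: 0.0
```

>>> {"fn": "move_arm", "kwargs": {"targets": [{"dx": 0.4,"dy": 0.71,"dz": 0,"rx": 0,"ry": 0,"rz": 0.228},{"dx": 0.4,"dy": 0.71,"dz": 0,"rx": 0,"ry": 0,"rz": 0.228},{"dx": 0.4,"dy": 0.71,"dz": 0,"rx": 0,"ry": 0,"rz": 0.228},{"dx": 0.4,"dy": 0.71,"dz": 0,"rx": 0,"ry": 0,"rz": 0.228},{"dx": 0.4,"dy": 0.71,"dz": 0,"rx": 0,"ry": 0,"rz": 0.228},{"dx": 0.4,"dy": 0.71,"dz": 0,"rx": 0,"ry": 0,"rz": 0.228},{"dx": 0.4,"dy": 0.71,"dz": 0,"rx": 0,"ry": 0,"rz": 0.228},{"dx": 0.4,"dy": 0.71,"dz": 0,"rx": 0,"ry": 0,"rz": 0.228},{"dx": 0.4,"dy": 0.71,"dz": 0,"rx": 0,"ry": 0,"rz": 0.228},{"dx": 0.4,"dy": 0.71,"dz": 0,"rx": 0,"ry": 0,"rz": 0.228}]}}

```text
t: 2.65
tcp_pos: [0.4588, -0.2132, 0.2711]
tool_rot: [0.161, 0.987, 0.0, -0.0]
force: [-0.1, 0.2, 0.7]
finger_gap: 0.999
gripper_force: 0.0
```

>>> {"fn": "move_arm", "kwargs": {"targets": [{"dx": 0.4,"dy": 0.71,"dz": 0,"rx": 0,"ry": 0,"rz": 0.228},{"dx": 0.4,"dy": 0.71,"dz": 0,"rx": 0,"ry": 0,"rz": 0.228},{"dx": 0.4,"dy": 0.71,"dz": 0,"rx": 0,"ry": 0,"rz": 0.228},{"dx": 0.4,"dy": 0.71,"dz": 0,"rx": 0,"ry": 0,"rz": 0.228},{"dx": 0.4,"dy": 0.71,"dz": 0,"rx": 0,"ry": 0,"rz": 0.228},{"dx": 0.4,"dy": 0.71,"dz": 0,"rx": 0,"ry": 0,"rz": 0.228},{"dx": 0.4,"dy": 0.71,"dz": 0,"rx": 0,"ry": 0,"rz": 0.228},{"dx": 0.4,"dy": 0.71,"dz": 0,"rx": 0,"ry": 0,"rz": 0.228},{"dx": 0,"dy": 0,"dz": 0,"rx": 0,"ry": 0,"rz": 0.228},{"dx": 0,"dy": 0,"dz": 0,"rx": 0,"ry": 0,"rz": 0.228}]}}

```text
t: 3.9
tcp_pos: [0.5386, -0.0714, 0.271]
tool_rot: [-0.422, 0.907, 0.0, -0.0]
force: [-0.6, 0.0, 0.5]
finger_gap: 0.995
gripper_force: 0.0
```

```bash
python3 look.py w2
```

```text
3.9 [ 0.5386 -0.0714  0.271 ] [-0.338  0.371  1.59  -0.     1.181 -2.78 ] [-0.58  0.03  0.47] [0.009 0.037 0.012]
[267.53566298 232.55228303]
```

View pics/w2.png

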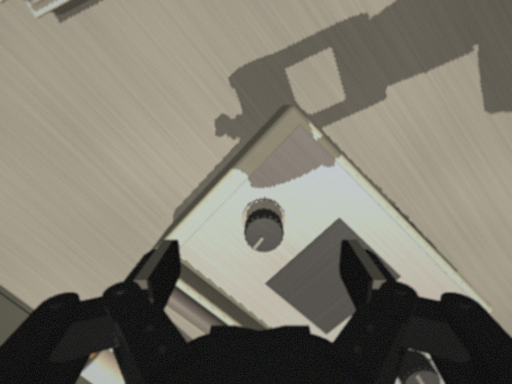

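The wrist view shows the sunken knob's top disc at about (264,234), close to the predicted (267,232). The bar points toward the roller. Next I'll refine the position from this close view.

Run:
```python
from h import *
m=np.load("w2.npy",allow_pickle=True).item()
im=cv2.imread("pics/w2.png");g=cv2.cvtColor(im,cv2.COLOR_BGR2GRAY)
x0,y0=235,190;sub=g[y0:262,x0:300]
for r in range(200,258,4):print(r,g[r,240:290:3])
# top disc ~ brighter than side; use lower half contour of dark blob
mk=(sub<115).astype(np.uint8);n,l,st,ce=cv2.connectedComponentsWithStats(mk);i=1+np.argmax(st[1:,4])
c=max(cv2.findContours((l==i).astype(np.uint8),0,1)[0],key=cv2.contourArea)[:,0]+[x0,y0];print(st[i])
low=c[c[:,1]>=232].astype(float)
A=np.c_[2*low,np.ones(len(low))];s=np.linalg.lstsq(A,(low**2).sum(1),rcond=None)[0];r=np.sqrt(s[2]+s[0]**2+s[1]**2)
print(s[:2],r);P=plane(m,s[:2],.172);print(P)
print("expected r", np.linalg.norm(proj(m,P+[.019,0,0])-proj(m,P)))
print("bar",np.round(plane(m,(256,244),.172)-P,4))
# roller/deck yaw: deck front edge? use two knobs
```

```text
200 [197 198 197 199 185 137 116 130  97 108  92 153 188 201 196 198 197]
204 [198 196 184 126 123 104 105 108 103 103 103 104 132 169 200 198 195]
208 [199 195 164 138 104 106  89  80  72  90  95 102 101 123 174 197 196]
212 [199 169 153 104  68  34  34  29  29  32  28  46  92  99 162 193 198]
216 [196 178 140  41  27  36  52  39  56  35  62  36  31  73 142 192 198]
220 [196 184 102  28  59  81  95  94  96  93  92  69  59  37 161 190 196]
224 [198 178  54  75  91  93  95  94  96  95  94  92  94  70 112 194 197]
228 [197 184  65  91  93  92  94  92  95  96  93  93  92  91  93 198 198]
232 [195 169  80  88  90  93  92  94  89  90  88  93  92  91  75 196 197]
236 [197 189  88  91  89  88  86  89  88  92  91  90  92  91 113 194 195]
240 [194 195 115  86  88  86 118 161  93  92  90  89  87  87 148 193 192]
244 [193 194 186 101  82 128 154  89  90  90  87  89  89 124 191 190 191]
248 [193 194 191 194 144 149  85  84  86  85  86 100 168 197 193 188 188]
252 [193 193 192 196 194 192 179 163 155 167 186 190 188 189 191 193 186]
256 [192 194 193 190 195 191 190 190 191 186 188 191 189 186 186 189 191]
[   9    9   39   52 1538]
[264.16503438 234.65599541] 15.105740806408528
[ 0.56496169 -0.03337872  0.172     ]
expected r 18.51695532378747
bar [0.0127 0.0026 0.    ]
```

The knob axis is at about (0.565, −0.033). The disc measures about 18 px in radius against 18.5 expected. I'll centre over it and go down to TCP z of about 0.143.

>>> {"fn": "move_arm", "kwargs": {"targets": [{"dx": 0.264,"dy": 0.384,"dz": 0,"rx": 0,"ry": 0,"rz": 0},{"dx": 0.264,"dy": 0.384,"dz": 0,"rx": 0,"ry": 0,"rz": 0},{"dx": 0.264,"dy": 0.384,"dz": 0,"rx": 0,"ry": 0,"rz": 0},{"dx": 0.264,"dy": 0.384,"dz": 0,"rx": 0,"ry": 0,"rz": 0},{"dx": 0,"dy": 0,"dz": -0.6,"rx": 0,"ry": 0,"rz": 0},{"dx": 0,"dy": 0,"dz": -0.6,"rx": 0,"ry": 0,"rz": 0},{"dx": 0,"dy": 0,"dz": -0.6,"rx": 0,"ry": 0,"rz": 0},{"dx": 0,"dy": 0,"dz": -0.6,"rx": 0,"ry": 0,"rz": 0},{"dx": 0,"dy": 0,"dz": 0,"rx": 0,"ry": 0,"rz": 0},{"dx": 0,"dy": 0,"dz": 0,"rx": 0,"ry": 0,"rz": 0}], "claw": 100}}

```text
t: 5.2
tcp_pos: [0.5654, -0.0337, 0.2114]
tool_rot: [-0.42, 0.908, -0.0, 0.0]
force: [0.0, -0.0, 0.4]
finger_gap: 0.997
gripper_force: 0.0
```

```bash
python3 look.py w3
```

```text
5.2 [ 0.5654 -0.0337  0.2114] [-0.257  0.473  1.603 -0.     1.065 -2.694] [ 0.01 -0.03  0.36] [-0.009  0.093  0.008]
[265.33763804 211.18164833]
```

View pics/w3.png

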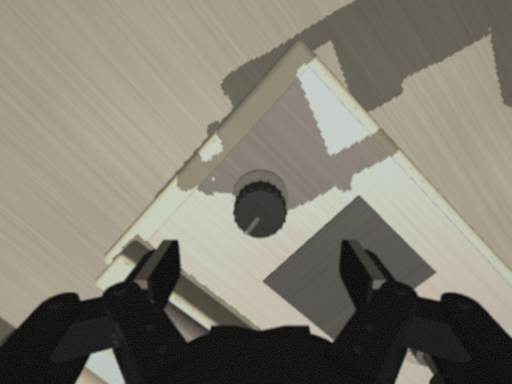

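The knob's top disc is at about (260.5,212), spanning 234–287 with its bottom at 238. I'll convert that to a position.

Run:
```python
from h import *
m=np.load("w3.npy",allow_pickle=True).item()
for uv in((260.5,212),(260.5,211)):
    P=plane(m,uv,.172);print(P)
print(np.linalg.norm(proj(m,P+[.019,0,0])-proj(m,P)))
b=plane(m,(247.5,232),.172)-P;print(b,np.arctan2(b[1],b[0]))
for a,c in (((110,262),(300,45)),((400,150),(500,265))):
    d=plane(m,c,.13)-plane(m,a,.13);print(np.arctan2(d[1],d[0]))
```

```text
[ 0.56405022 -0.03476515  0.172     ]
[ 0.56355188 -0.03535255  0.172     ]
25.31107697925995
[0.01798795 0.00644114 0.        ] 0.34385574414677816
-3.0241578489391205
1.6535674659642257
```

>>> {"fn": "move_arm", "kwargs": {"targets": [{"dx": -0.05,"dy": -0.03,"dz": -0.39,"rx": 0,"ry": 0,"rz": 0},{"dx": 0,"dy": 0,"dz": -0.39,"rx": 0,"ry": 0,"rz": 0},{"dx": 0,"dy": 0,"dz": -0.39,"rx": 0,"ry": 0,"rz": 0},{"dx": 0,"dy": 0,"dz": -0.39,"rx": 0,"ry": 0,"rz": 0},{"dx": 0,"dy": 0,"dz": -0.39,"rx": 0,"ry": 0,"rz": 0},{"dx": 0,"dy": 0,"dz": -0.39,"rx": 0,"ry": 0,"rz": 0},{"dx": 0,"dy": 0,"dz": -0.39,"rx": 0,"ry": 0,"rz": 0},{"dx": 0,"dy": 0,"dz": 0,"rx": 0,"ry": 0,"rz": 0},{"dx": 0,"dy": 0,"dz": 0,"rx": 0,"ry": 0,"rz": 0},{"dx": 0,"dy": 0,"dz": 0,"rx": 0,"ry": 0,"rz": 0}], "claw": 100}}

```text
t: 6.5
tcp_pos: [0.5642, -0.0343, 0.1435]
tool_rot: [-0.42, 0.908, -0.0, 0.0]
force: [0.7, 0.0, 0.1]
finger_gap: 0.999
gripper_force: 0.0
```

>>> {"fn": "move_arm", "kwargs": {"targets": [{"dx": 0,"dy": 0,"dz": 0,"rx": 0,"ry": 0,"rz": 0},{"dx": 0,"dy": 0,"dz": 0,"rx": 0,"ry": 0,"rz": 0},{"dx": 0,"dy": 0,"dz": 0,"rx": 0,"ry": 0,"rz": 0},{"dx": 0,"dy": 0,"dz": 0,"rx": 0,"ry": 0,"rz": 0},{"dx": 0,"dy": 0,"dz": 0,"rx": 0,"ry": 0,"rz": 0},{"dx": 0,"dy": 0,"dz": 0,"rx": 0,"ry": 0,"rz": 0},{"dx": 0,"dy": 0,"dz": 0,"rx": 0,"ry": 0,"rz": 0},{"dx": 0,"dy": 0,"dz": 0,"rx": 0,"ry": 0,"rz": 0},{"dx": 0,"dy": 0,"dz": 0,"rx": 0,"ry": 0,"rz": 0},{"dx": 0,"dy": 0,"dz": 0,"rx": 0,"ry": 0,"rz": 0}], "claw": 0, "newtons": 40}}

```text
t: 7.75
tcp_pos: [0.5645, -0.0347, 0.1435]
tool_rot: [-0.42, 0.908, -0.001, 0.0]
force: [0.6, -3.1, 6.3]
finger_gap: 0.427
gripper_force: 40.2
```

```bash
cat > s.py <<'E'
from station import sensors
import numpy as np
s=sensors.sense();r=s['tool_rot'];print(round(s['t'],2),s['tcp_pos'].round(4),'yaw',round(2*np.arctan2(r[1],r[0]),3),s['q'].round(3),'F',s['force'].round(2),'M',s['ft_torque'].round(3),s['finger_gap'],s['gripper_force'])
E
python3 s.py
```

```text
7.75 [ 0.5645 -0.0347  0.1435] yaw 4.008 [-0.259  0.565  1.667 -0.     0.908 -2.696] F [ 0.61 -3.1   6.28] M [-0.32  -0.041  0.016] 0.4265255697317013 40.16768932342529
```

The knob is gripped at about 36 mm. I'll pull up gently toward the lip.

>>> {"fn": "move_arm", "kwargs": {"targets": [{"dx": 0,"dy": 0.01,"dz": 0.03,"rx": 0,"ry": 0,"rz": 0},{"dx": 0,"dy": 0.01,"dz": 0.03,"rx": 0,"ry": 0,"rz": 0},{"dx": 0,"dy": 0,"dz": 0.03,"rx": 0,"ry": 0,"rz": 0},{"dx": 0,"dy": 0,"dz": 0.03,"rx": 0,"ry": 0,"rz": 0},{"dx": 0,"dy": 0,"dz": 0.02,"rx": 0,"ry": 0,"rz": 0},{"dx": 0,"dy": 0,"dz": 0,"rx": 0,"ry": 0,"rz": 0},{"dx": 0,"dy": 0,"dz": 0,"rx": 0,"ry": 0,"rz": 0},{"dx": 0,"dy": 0,"dz": 0,"rx": 0,"ry": 0,"rz": 0},{"dx": 0,"dy": 0,"dz": 0,"rx": 0,"ry": 0,"rz": 0},{"dx": 0,"dy": 0,"dz": 0,"rx": 0,"ry": 0,"rz": 0}]}}

```text
t: 9.0
tcp_pos: [0.5645, -0.0346, 0.1454]
tool_rot: [-0.42, 0.908, -0.001, 0.0]
force: [3.7, -5.1, -5.0]
finger_gap: 0.433
gripper_force: 40.6
```

```bash
python3 s.py
```

```text
9.0 [ 0.5645 -0.0346  0.1454] yaw 4.008 [-2.580e-01  5.630e-01  1.665e+00 -1.000e-03  9.130e-01 -2.695e+00] F [ 3.71 -5.13 -4.96] M [-0.823 -0.533 -0.029] 0.43315110238225973 40.55950999259949
```

>>> {"fn": "move_arm", "kwargs": {"targets": [{"dx": 0.01,"dy": -0.02,"dz": 0.025,"rx": 0,"ry": 0,"rz": 0},{"dx": 0.01,"dy": -0.02,"dz": 0.025,"rx": 0,"ry": 0,"rz": 0},{"dx": 0,"dy": 0,"dz": 0.02,"rx": 0,"ry": 0,"rz": 0},{"dx": 0,"dy": 0,"dz": 0.02,"rx": 0,"ry": 0,"rz": 0},{"dx": 0,"dy": 0,"dz": 0,"rx": 0,"ry": 0,"rz": 0},{"dx": 0,"dy": 0,"dz": 0,"rx": 0,"ry": 0,"rz": 0},{"dx": 0,"dy": 0,"dz": 0,"rx": 0,"ry": 0,"rz": 0},{"dx": 0,"dy": 0,"dz": 0,"rx": 0,"ry": 0,"rz": 0},{"dx": 0,"dy": 0,"dz": 0,"rx": 0,"ry": 0,"rz": 0},{"dx": 0,"dy": 0,"dz": 0,"rx": 0,"ry": 0,"rz": 0}]}}

```text
t: 10.25
tcp_pos: [0.5644, -0.0346, 0.1482]
tool_rot: [-0.42, 0.908, 0.0, 0.0]
force: [4.4, -2.4, -9.5]
finger_gap: 0.428
gripper_force: 41.1
```

```bash
python3 s.py
```

```text
10.25 [ 0.5644 -0.0346  0.1482] yaw 4.008 [-0.259  0.559  1.662  0.     0.921 -2.696] F [ 4.38 -2.39 -9.45] M [-0.49  -0.801 -0.015] 0.4279714068519133 41.14925801753998
```

We're on the lip with about 9.5 N of pull. Now I'll turn clockwise in small steps, checking force and moment each time.

>>> {"fn": "move_arm", "kwargs": {"targets": [{"dx": 0.02,"dy": -0.01,"dz": 0.01,"rx": 0,"ry": 0,"rz": -0.05},{"dx": 0,"dy": 0,"dz": 0,"rx": 0,"ry": 0,"rz": -0.05},{"dx": 0,"dy": 0,"dz": 0,"rx": 0,"ry": 0,"rz": -0.05},{"dx": 0,"dy": 0,"dz": 0,"rx": 0,"ry": 0,"rz": -0.05},{"dx": 0,"dy": 0,"dz": 0,"rx": 0,"ry": 0,"rz": -0.05},{"dx": 0,"dy": 0,"dz": 0,"rx": 0,"ry": 0,"rz": -0.05},{"dx": 0,"dy": 0,"dz": 0,"rx": 0,"ry": 0,"rz": -0.05},{"dx": 0,"dy": 0,"dz": 0,"rx": 0,"ry": 0,"rz": -0.05},{"dx": 0,"dy": 0,"dz": 0,"rx": 0,"ry": 0,"rz": 0},{"dx": 0,"dy": 0,"dz": 0,"rx": 0,"ry": 0,"rz": 0}]}}

```text
t: 11.5
tcp_pos: [0.5644, -0.0346, 0.1487]
tool_rot: [-0.322, 0.947, 0.001, -0.0]
force: [5.0, 0.3, -19.1]
finger_gap: 0.429
gripper_force: 42.0
```

```bash
python3 s.py
```

```text
11.5 [ 0.5644 -0.0346  0.1487] yaw 3.798 [-2.590e-01  5.580e-01  1.661e+00  1.000e-03  9.240e-01 -2.487e+00] F [  4.98   0.31 -19.12] M [ 0.152 -0.622 -0.056] 0.42946954336244786 41.994420289993286
```

>>> {"fn": "move_arm", "kwargs": {"targets": [{"dx": 0.02,"dy": 0,"dz": -0.03,"rx": 0,"ry": 0,"rz": -0.03},{"dx": 0,"dy": 0,"dz": 0,"rx": 0,"ry": 0,"rz": -0.03},{"dx": 0,"dy": 0,"dz": 0,"rx": 0,"ry": 0,"rz": -0.03},{"dx": 0,"dy": 0,"dz": 0,"rx": 0,"ry": 0,"rz": -0.03},{"dx": 0,"dy": 0,"dz": 0,"rx": 0,"ry": 0,"rz": -0.03},{"dx": 0,"dy": 0,"dz": 0,"rx": 0,"ry": 0,"rz": -0.03},{"dx": 0,"dy": 0,"dz": 0,"rx": 0,"ry": 0,"rz": -0.03},{"dx": 0,"dy": 0,"dz": 0,"rx": 0,"ry": 0,"rz": 0},{"dx": 0,"dy": 0,"dz": 0,"rx": 0,"ry": 0,"rz": 0},{"dx": 0,"dy": 0,"dz": 0,"rx": 0,"ry": 0,"rz": 0}]}}

```text
t: 12.75
tcp_pos: [0.5645, -0.0346, 0.1482]
tool_rot: [-0.27, 0.963, 0.001, -0.001]
force: [-4.2, 3.7, -8.7]
finger_gap: 0.433
gripper_force: 42.9
```

```bash
python3 s.py
```

```text
12.75 [ 0.5645 -0.0346  0.1482] yaw 3.689 [-0.259  0.559  1.66   0.     0.924 -2.377] F [-4.21  3.73 -8.69] M [ 0.514  0.688 -0.073] 0.4327847360332538 42.91021227836609
```

>>> {"fn": "move_arm", "kwargs": {"targets": [{"dx": -0.01,"dy": 0.01,"dz": 0.008,"rx": 0,"ry": 0,"rz": -0.03},{"dx": 0,"dy": 0,"dz": 0,"rx": 0,"ry": 0,"rz": -0.03},{"dx": 0,"dy": 0,"dz": 0,"rx": 0,"ry": 0,"rz": -0.03},{"dx": 0,"dy": 0,"dz": 0,"rx": 0,"ry": 0,"rz": -0.03},{"dx": 0,"dy": 0,"dz": 0,"rx": 0,"ry": 0,"rz": -0.03},{"dx": 0,"dy": 0,"dz": 0,"rx": 0,"ry": 0,"rz": -0.03},{"dx": 0,"dy": 0,"dz": 0,"rx": 0,"ry": 0,"rz": -0.03},{"dx": 0,"dy": 0,"dz": 0,"rx": 0,"ry": 0,"rz": 0},{"dx": 0,"dy": 0,"dz": 0,"rx": 0,"ry": 0,"rz": 0},{"dx": 0,"dy": 0,"dz": 0,"rx": 0,"ry": 0,"rz": 0}]}}

```text
t: 14.0
tcp_pos: [0.5645, -0.0346, 0.1483]
tool_rot: [-0.217, 0.976, 0.0, -0.001]
force: [-4.3, 2.6, -9.7]
finger_gap: 0.429
gripper_force: 42.8
```

```bash
python3 s.py
```

```text
14.0 [ 0.5645 -0.0346  0.1483] yaw 3.578 [-0.259  0.559  1.661  0.     0.923 -2.266] F [-4.28  2.65 -9.75] M [0.495 0.765 0.048] 0.4286959648848654 42.81045734882355
```

>>> {"fn": "move_arm", "kwargs": {"targets": [{"dx": -0.01,"dy": 0.01,"dz": 0.004,"rx": 0,"ry": 0,"rz": -0.03},{"dx": 0,"dy": 0,"dz": 0,"rx": 0,"ry": 0,"rz": -0.03},{"dx": 0,"dy": 0,"dz": 0,"rx": 0,"ry": 0,"rz": -0.03},{"dx": 0,"dy": 0,"dz": 0,"rx": 0,"ry": 0,"rz": -0.03},{"dx": 0,"dy": 0,"dz": 0,"rx": 0,"ry": 0,"rz": -0.03},{"dx": 0,"dy": 0,"dz": 0,"rx": 0,"ry": 0,"rz": -0.03},{"dx": 0,"dy": 0,"dz": 0,"rx": 0,"ry": 0,"rz": -0.03},{"dx": 0,"dy": 0,"dz": 0,"rx": 0,"ry": 0,"rz": 0},{"dx": 0,"dy": 0,"dz": 0,"rx": 0,"ry": 0,"rz": 0},{"dx": 0,"dy": 0,"dz": 0,"rx": 0,"ry": 0,"rz": 0}]}}

```text
t: 15.25
tcp_pos: [0.5645, -0.0345, 0.1484]
tool_rot: [-0.163, 0.987, 0.0, -0.0]
force: [-4.4, 1.6, -11.1]
finger_gap: 0.431
gripper_force: 42.6
```

```bash
python3 s.py
```

```text
15.25 [ 0.5645 -0.0345  0.1484] yaw 3.468 [-0.259  0.559  1.661 -0.     0.923 -2.156] F [ -4.43   1.56 -11.1 ] M [0.313 0.855 0.022] 0.431353866529183 42.625113129615784
```

>>> {"fn": "move_arm", "kwargs": {"targets": [{"dx": -0.015,"dy": 0.005,"dz": 0,"rx": 0,"ry": 0,"rz": -0.03},{"dx": 0,"dy": 0,"dz": 0,"rx": 0,"ry": 0,"rz": -0.03},{"dx": 0,"dy": 0,"dz": 0,"rx": 0,"ry": 0,"rz": -0.03},{"dx": 0,"dy": 0,"dz": 0,"rx": 0,"ry": 0,"rz": -0.03},{"dx": 0,"dy": 0,"dz": 0,"rx": 0,"ry": 0,"rz": -0.03},{"dx": 0,"dy": 0,"dz": 0,"rx": 0,"ry": 0,"rz": -0.03},{"dx": 0,"dy": 0,"dz": 0,"rx": 0,"ry": 0,"rz": -0.03},{"dx": 0,"dy": 0,"dz": 0,"rx": 0,"ry": 0,"rz": 0},{"dx": 0,"dy": 0,"dz": 0,"rx": 0,"ry": 0,"rz": 0},{"dx": 0,"dy": 0,"dz": 0,"rx": 0,"ry": 0,"rz": 0}]}}

```text
t: 16.5
tcp_pos: [0.5645, -0.0344, 0.1487]
tool_rot: [-0.108, 0.994, -0.0, 0.0]
force: [-3.9, 0.2, -11.7]
finger_gap: 0.432
gripper_force: 42.5
```

```bash
python3 s.py; python3 look.py w4; python3 -c "
import cv2;a=cv2.imread('pics/w4.png');cv2.imwrite('pics/w4.png',a[120:384])"
```

```text
16.5 [ 0.5645 -0.0344  0.1487] yaw 3.359 [-0.258  0.558  1.662 -0.     0.922 -2.046] F [ -3.94   0.2  -11.72] M [ 0.057  0.802 -0.102] 0.4315571167879816 42.499653697013855
16.5 [ 0.5645 -0.0344  0.1487] [-0.258  0.558  1.662 -0.     0.922 -2.046] [ -3.94   0.2  -11.72] [ 0.057  0.802 -0.102]
[262.99141227 256.97520473]
```

View pics/w4.png

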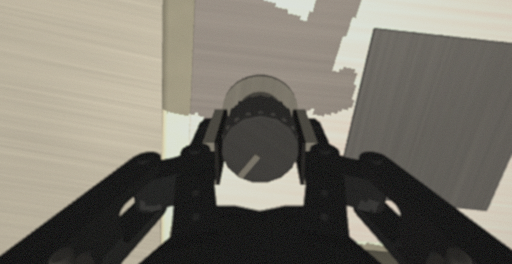

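The knob sits between the pads. Its bar runs from (258,155) to (241,178) in the crop, the same angle relative to the gripper as before, so it turns with the grip without slipping. I'll keep turning.

>>> {"fn": "move_arm", "kwargs": {"targets": [{"dx": -0.01,"dy": 0,"dz": 0,"rx": 0,"ry": 0,"rz": -0.03},{"dx": 0,"dy": 0,"dz": 0,"rx": 0,"ry": 0,"rz": -0.03},{"dx": 0,"dy": 0,"dz": 0,"rx": 0,"ry": 0,"rz": -0.03},{"dx": 0,"dy": 0,"dz": 0,"rx": 0,"ry": 0,"rz": -0.03},{"dx": 0,"dy": 0,"dz": 0,"rx": 0,"ry": 0,"rz": -0.03},{"dx": 0,"dy": 0,"dz": 0,"rx": 0,"ry": 0,"rz": -0.03},{"dx": 0,"dy": 0,"dz": 0,"rx": 0,"ry": 0,"rz": -0.03},{"dx": 0,"dy": 0,"dz": 0,"rx": 0,"ry": 0,"rz": 0},{"dx": 0,"dy": 0,"dz": 0,"rx": 0,"ry": 0,"rz": 0},{"dx": 0,"dy": 0,"dz": 0,"rx": 0,"ry": 0,"rz": 0}]}}

```text
t: 17.8
tcp_pos: [0.5645, -0.0344, 0.1496]
tool_rot: [-0.053, 0.999, -0.0, 0.0]
force: [-5.5, 1.4, -6.3]
finger_gap: 0.428
gripper_force: 43.2
```

```bash
python3 s.py
```

```text
17.8 [ 0.5645 -0.0344  0.1496] yaw 3.248 [-0.258  0.556  1.662  0.     0.923 -1.936] F [-5.47  1.38 -6.3 ] M [ 0.206  1.038 -0.023] 0.42843349864543845 43.15145015716553
```

Fz dropped to the bare spring load and z rose 0.9 mm, so the lug is in the thread start. I'll nudge the turn and pull up gradually.

>>> {"fn": "move_arm", "kwargs": {"targets": [{"dx": -0.01,"dy": 0,"dz": 0.02,"rx": 0,"ry": 0,"rz": -0.04},{"dx": 0,"dy": 0,"dz": 0.04,"rx": 0,"ry": 0,"rz": -0.04},{"dx": 0,"dy": 0,"dz": 0.04,"rx": 0,"ry": 0,"rz": 0},{"dx": 0,"dy": 0,"dz": 0.04,"rx": 0,"ry": 0,"rz": 0},{"dx": 0,"dy": 0,"dz": 0.04,"rx": 0,"ry": 0,"rz": 0},{"dx": 0,"dy": 0,"dz": 0.04,"rx": 0,"ry": 0,"rz": 0},{"dx": 0,"dy": 0,"dz": 0,"rx": 0,"ry": 0,"rz": 0},{"dx": 0,"dy": 0,"dz": 0,"rx": 0,"ry": 0,"rz": 0},{"dx": 0,"dy": 0,"dz": 0,"rx": 0,"ry": 0,"rz": 0},{"dx": 0,"dy": 0,"dz": 0,"rx": 0,"ry": 0,"rz": 0}]}}

```text
t: 19.05
tcp_pos: [0.5644, -0.0343, 0.1552]
tool_rot: [-0.032, 0.999, -0.0, 0.001]
force: [-5.8, 0.7, -6.5]
finger_gap: 0.433
gripper_force: 43.1
```

```bash
python3 s.py
```

```text
19.05 [ 0.5644 -0.0343  0.1552] yaw 3.206 [-0.258  0.548  1.658  0.     0.934 -1.894] F [-5.8   0.66 -6.53] M [ 0.186  0.935 -0.039] 0.4327590437098372 43.14110219478607
```

>>> {"fn": "move_arm", "kwargs": {"targets": [{"dx": -0.015,"dy": 0,"dz": 0.04,"rx": 0,"ry": 0,"rz": 0},{"dx": 0,"dy": 0,"dz": 0.04,"rx": 0,"ry": 0,"rz": 0},{"dx": 0,"dy": 0,"dz": 0.04,"rx": 0,"ry": 0,"rz": 0},{"dx": 0,"dy": 0,"dz": 0.04,"rx": 0,"ry": 0,"rz": 0},{"dx": 0,"dy": 0,"dz": 0.04,"rx": 0,"ry": 0,"rz": 0},{"dx": 0,"dy": 0,"dz": 0.04,"rx": 0,"ry": 0,"rz": 0},{"dx": 0,"dy": 0,"dz": 0.03,"rx": 0,"ry": 0,"rz": 0},{"dx": 0,"dy": 0,"dz": 0,"rx": 0,"ry": 0,"rz": 0},{"dx": 0,"dy": 0,"dz": 0,"rx": 0,"ry": 0,"rz": 0},{"dx": 0,"dy": 0,"dz": 0,"rx": 0,"ry": 0,"rz": 0}]}}

```text
t: 20.3
tcp_pos: [0.5643, -0.0344, 0.1611]
tool_rot: [-0.033, 0.999, -0.0, 0.001]
force: [0.6, 2.6, -6.4]
finger_gap: 0.429
gripper_force: 43.1
```

```bash
python3 s.py
```

```text
20.3 [ 0.5643 -0.0344  0.1611] yaw 3.207 [-0.259  0.539  1.653  0.     0.947 -1.895] F [ 0.63  2.64 -6.4 ] M [0.498 0.115 0.015] 0.428860595730722 43.100924491882324
```

>>> {"fn": "move_arm", "kwargs": {"targets": [{"dx": 0,"dy": 0.005,"dz": 0.02,"rx": 0,"ry": 0,"rz": 0},{"dx": 0,"dy": 0,"dz": 0.02,"rx": 0,"ry": 0,"rz": 0},{"dx": 0,"dy": 0,"dz": 0,"rx": 0,"ry": 0,"rz": 0},{"dx": 0,"dy": 0,"dz": 0,"rx": 0,"ry": 0,"rz": -0.03},{"dx": 0,"dy": 0,"dz": 0.005,"rx": 0,"ry": 0,"rz": -0.03},{"dx": 0,"dy": 0,"dz": 0.005,"rx": 0,"ry": 0,"rz": -0.03},{"dx": 0,"dy": 0,"dz": 0.005,"rx": 0,"ry": 0,"rz": -0.03},{"dx": 0,"dy": 0,"dz": 0.005,"rx": 0,"ry": 0,"rz": -0.03},{"dx": 0,"dy": 0,"dz": 0,"rx": 0,"ry": 0,"rz": 0},{"dx": 0,"dy": 0,"dz": 0,"rx": 0,"ry": 0,"rz": 0}]}}

```text
t: 21.55
tcp_pos: [0.5642, -0.0343, 0.1625]
tool_rot: [0.007, 1.0, -0.0, 0.001]
force: [3.4, 2.5, -7.6]
finger_gap: 0.431
gripper_force: 43.1
```

```bash
python3 s.py
```

```text
21.55 [ 0.5642 -0.0343  0.1625] yaw 3.128 [-0.259  0.537  1.652  0.     0.951 -1.816] F [ 3.39  2.48 -7.6 ] M [ 0.394 -0.664 -0.058] 0.4310003144313807 43.05505692958832
```

>>> {"fn": "move_arm", "kwargs": {"targets": [{"dx": 0.005,"dy": 0.005,"dz": 0.005,"rx": 0,"ry": 0,"rz": -0.03},{"dx": 0,"dy": 0,"dz": 0.005,"rx": 0,"ry": 0,"rz": -0.03},{"dx": 0,"dy": 0,"dz": 0.005,"rx": 0,"ry": 0,"rz": -0.03},{"dx": 0,"dy": 0,"dz": 0.005,"rx": 0,"ry": 0,"rz": -0.03},{"dx": 0,"dy": 0,"dz": 0.005,"rx": 0,"ry": 0,"rz": -0.03},{"dx": 0,"dy": 0,"dz": 0.005,"rx": 0,"ry": 0,"rz": -0.03},{"dx": 0,"dy": 0,"dz": 0.005,"rx": 0,"ry": 0,"rz": -0.03},{"dx": 0,"dy": 0,"dz": 0,"rx": 0,"ry": 0,"rz": 0},{"dx": 0,"dy": 0,"dz": 0,"rx": 0,"ry": 0,"rz": 0},{"dx": 0,"dy": 0,"dz": 0,"rx": 0,"ry": 0,"rz": 0}]}}

```text
t: 22.8
tcp_pos: [0.5642, -0.0343, 0.1631]
tool_rot: [0.062, 0.998, -0.0, 0.0]
force: [5.8, 1.1, -9.6]
finger_gap: 0.429
gripper_force: 42.8
```

```bash
python3 s.py
```

```text
22.8 [ 0.5642 -0.0343  0.1631] yaw 3.018 [-0.258  0.537  1.651  0.     0.953 -1.705] F [ 5.76  1.1  -9.64] M [ 0.257 -0.867 -0.055] 0.4292427280496344 42.8186309337616
```

>>> {"fn": "move_arm", "kwargs": {"targets": [{"dx": 0.01,"dy": 0.005,"dz": 0.002,"rx": 0,"ry": 0,"rz": -0.04},{"dx": 0,"dy": 0,"dz": 0.005,"rx": 0,"ry": 0,"rz": -0.04},{"dx": 0,"dy": 0,"dz": 0.005,"rx": 0,"ry": 0,"rz": -0.04},{"dx": 0,"dy": 0,"dz": 0.005,"rx": 0,"ry": 0,"rz": -0.04},{"dx": 0,"dy": 0,"dz": 0.005,"rx": 0,"ry": 0,"rz": -0.04},{"dx": 0,"dy": 0,"dz": 0.005,"rx": 0,"ry": 0,"rz": -0.04},{"dx": 0,"dy": 0,"dz": 0.005,"rx": 0,"ry": 0,"rz": -0.04},{"dx": 0,"dy": 0,"dz": 0,"rx": 0,"ry": 0,"rz": 0},{"dx": 0,"dy": 0,"dz": 0,"rx": 0,"ry": 0,"rz": 0},{"dx": 0,"dy": 0,"dz": 0,"rx": 0,"ry": 0,"rz": 0}]}}

```text
t: 24.05
tcp_pos: [0.5642, -0.0342, 0.1635]
tool_rot: [0.135, 0.991, -0.0, 0.0]
force: [4.8, 0.2, -12.2]
finger_gap: 0.433
gripper_force: 42.6
```

```bash
python3 s.py
```

```text
24.05 [ 0.5642 -0.0342  0.1635] yaw 2.871 [-0.258  0.536  1.651 -0.     0.954 -1.558] F [  4.84   0.17 -12.24] M [ 0.246 -0.905 -0.01 ] 0.4325861739512283 42.59452700614929
```

>>> {"fn": "move_arm", "kwargs": {"targets": [{"dx": 0.01,"dy": 0,"dz": 0,"rx": 0,"ry": 0,"rz": -0.04},{"dx": 0,"dy": 0,"dz": 0,"rx": 0,"ry": 0,"rz": -0.04},{"dx": 0,"dy": 0,"dz": 0,"rx": 0,"ry": 0,"rz": -0.04},{"dx": 0,"dy": 0,"dz": 0,"rx": 0,"ry": 0,"rz": -0.04},{"dx": 0,"dy": 0,"dz": 0.005,"rx": 0,"ry": 0,"rz": -0.04},{"dx": 0,"dy": 0,"dz": 0.005,"rx": 0,"ry": 0,"rz": -0.04},{"dx": 0,"dy": 0,"dz": 0.005,"rx": 0,"ry": 0,"rz": -0.04},{"dx": 0,"dy": 0,"dz": 0,"rx": 0,"ry": 0,"rz": 0},{"dx": 0,"dy": 0,"dz": 0,"rx": 0,"ry": 0,"rz": 0},{"dx": 0,"dy": 0,"dz": 0,"rx": 0,"ry": 0,"rz": 0}]}}

```text
t: 25.3
tcp_pos: [0.5642, -0.0341, 0.1639]
tool_rot: [0.207, 0.978, -0.0, -0.0]
force: [4.7, 0.9, -11.4]
finger_gap: 0.43
gripper_force: 42.6
```

```bash
python3 s.py
```

```text
25.3 [ 0.5642 -0.0341  0.1639] yaw 2.724 [-0.258  0.536  1.65  -0.     0.956 -1.411] F [  4.75   0.93 -11.44] M [ 0.203 -0.867 -0.025] 0.4300989835059162 42.64943182468414
```

It's in the thread: the turn is 1.28 rad with about 20 mm of lift, following the thread's ceiling. I'll drive on with a matching climb.

>>> {"fn": "move_arm", "kwargs": {"targets": [{"dx": 0.01,"dy": 0,"dz": 0.006,"rx": 0,"ry": 0,"rz": -0.05},{"dx": 0,"dy": 0,"dz": 0.006,"rx": 0,"ry": 0,"rz": -0.05},{"dx": 0,"dy": 0,"dz": 0.006,"rx": 0,"ry": 0,"rz": -0.05},{"dx": 0,"dy": 0,"dz": 0.007,"rx": 0,"ry": 0,"rz": -0.05},{"dx": 0,"dy": 0,"dz": 0.007,"rx": 0,"ry": 0,"rz": -0.05},{"dx": 0,"dy": 0,"dz": 0.007,"rx": 0,"ry": 0,"rz": -0.05},{"dx": 0,"dy": 0,"dz": 0.007,"rx": 0,"ry": 0,"rz": -0.05},{"dx": 0,"dy": 0,"dz": 0.007,"rx": 0,"ry": 0,"rz": -0.05},{"dx": 0,"dy": 0,"dz": 0,"rx": 0,"ry": 0,"rz": 0},{"dx": 0,"dy": 0,"dz": 0,"rx": 0,"ry": 0,"rz": 0}]}}

```text
t: 26.55
tcp_pos: [0.5643, -0.034, 0.1656]
tool_rot: [0.308, 0.951, -0.0, -0.0]
force: [5.1, 0.5, -14.9]
finger_gap: 0.434
gripper_force: 42.4
```

```bash
python3 s.py
```

```text
26.55 [ 0.5643 -0.034   0.1656] yaw 2.515 [-0.258  0.534  1.648 -0.     0.96  -1.202] F [  5.13   0.47 -14.85] M [ 0.041 -0.712 -0.189] 0.43372730762843076 42.35160291194916
```

>>> {"fn": "move_arm", "kwargs": {"targets": [{"dx": 0.01,"dy": 0,"dz": -0.01,"rx": 0,"ry": 0,"rz": -0.05},{"dx": 0,"dy": 0,"dz": 0,"rx": 0,"ry": 0,"rz": -0.05},{"dx": 0,"dy": 0,"dz": 0.006,"rx": 0,"ry": 0,"rz": -0.05},{"dx": 0,"dy": 0,"dz": 0.007,"rx": 0,"ry": 0,"rz": -0.05},{"dx": 0,"dy": 0,"dz": 0.007,"rx": 0,"ry": 0,"rz": -0.05},{"dx": 0,"dy": 0,"dz": 0.007,"rx": 0,"ry": 0,"rz": -0.05},{"dx": 0,"dy": 0,"dz": 0.007,"rx": 0,"ry": 0,"rz": -0.05},{"dx": 0,"dy": 0,"dz": 0.007,"rx": 0,"ry": 0,"rz": -0.05},{"dx": 0,"dy": 0,"dz": 0,"rx": 0,"ry": 0,"rz": 0},{"dx": 0,"dy": 0,"dz": 0,"rx": 0,"ry": 0,"rz": 0}]}}

```text
t: 27.8
tcp_pos: [0.5645, -0.0339, 0.1665]
tool_rot: [0.406, 0.914, -0.0, -0.0]
force: [0.3, 0.7, -6.3]
finger_gap: 0.432
gripper_force: 43.0
```

```bash
python3 s.py
```

```text
27.8 [ 0.5645 -0.0339  0.1665] yaw 2.306 [-0.258  0.533  1.647  0.     0.963 -0.993] F [ 0.28  0.69 -6.25] M [ 0.114  0.053 -0.031] 0.43242901196217576 43.037633299827576
```

>>> {"fn": "move_arm", "kwargs": {"targets": [{"dx": 0,"dy": 0,"dz": 0.007,"rx": 0,"ry": 0,"rz": -0.05},{"dx": 0,"dy": 0,"dz": 0.007,"rx": 0,"ry": 0,"rz": -0.05},{"dx": 0,"dy": 0,"dz": 0.007,"rx": 0,"ry": 0,"rz": -0.05},{"dx": 0,"dy": 0,"dz": 0.007,"rx": 0,"ry": 0,"rz": -0.05},{"dx": 0,"dy": 0,"dz": 0.007,"rx": 0,"ry": 0,"rz": -0.05},{"dx": 0,"dy": 0,"dz": 0.007,"rx": 0,"ry": 0,"rz": -0.05},{"dx": 0,"dy": 0,"dz": 0.007,"rx": 0,"ry": 0,"rz": -0.05},{"dx": 0,"dy": 0,"dz": 0.007,"rx": 0,"ry": 0,"rz": -0.05},{"dx": 0,"dy": 0,"dz": 0,"rx": 0,"ry": 0,"rz": 0},{"dx": 0,"dy": 0,"dz": 0,"rx": 0,"ry": 0,"rz": 0}]}}

```text
t: 29.05
tcp_pos: [0.5646, -0.0339, 0.1679]
tool_rot: [0.499, 0.867, 0.0, -0.0]
force: [-1.9, 1.9, -7.8]
finger_gap: 0.427
gripper_force: 43.0
```

```bash
python3 s.py
```

```text
29.05 [ 0.5646 -0.0339  0.1679] yaw 2.097 [-0.258  0.531  1.646  0.     0.966 -0.784] F [-1.89  1.94 -7.82] M [ 0.358  0.196 -0.051] 0.42710382108071615 43.000057339668274
```

>>> {"fn": "move_arm", "kwargs": {"targets": [{"dx": 0,"dy": 0.005,"dz": 0.007,"rx": 0,"ry": 0,"rz": -0.05},{"dx": 0,"dy": 0,"dz": 0.007,"rx": 0,"ry": 0,"rz": -0.05},{"dx": 0,"dy": 0,"dz": 0.007,"rx": 0,"ry": 0,"rz": -0.05},{"dx": 0,"dy": 0,"dz": 0.007,"rx": 0,"ry": 0,"rz": -0.05},{"dx": 0,"dy": 0,"dz": 0.007,"rx": 0,"ry": 0,"rz": -0.05},{"dx": 0,"dy": 0,"dz": 0.007,"rx": 0,"ry": 0,"rz": -0.05},{"dx": 0,"dy": 0,"dz": 0.007,"rx": 0,"ry": 0,"rz": -0.04},{"dx": 0,"dy": 0,"dz": 0,"rx": 0,"ry": 0,"rz": 0},{"dx": 0,"dy": 0,"dz": 0,"rx": 0,"ry": 0,"rz": 0},{"dx": 0,"dy": 0,"dz": 0,"rx": 0,"ry": 0,"rz": 0}]}}

```text
t: 30.3
tcp_pos: [0.5647, -0.0339, 0.1691]
tool_rot: [0.574, 0.819, 0.0, -0.0]
force: [-1.5, 2.2, -8.0]
finger_gap: 0.429
gripper_force: 43.0
```

```bash
python3 s.py
```

```text
30.3 [ 0.5647 -0.0339  0.1691] yaw 1.919 [-0.257  0.529  1.644  0.     0.968 -0.606] F [-1.46  2.19 -7.99] M [ 0.314  0.269 -0.005] 0.4292167932323622 42.986083030700684
```

>>> {"fn": "move_arm", "kwargs": {"targets": [{"dx": 0,"dy": 0.005,"dz": 0.005,"rx": 0,"ry": 0,"rz": -0.035},{"dx": 0,"dy": 0,"dz": 0.005,"rx": 0,"ry": 0,"rz": -0.035},{"dx": 0,"dy": 0,"dz": 0.005,"rx": 0,"ry": 0,"rz": -0.035},{"dx": 0,"dy": 0,"dz": 0.005,"rx": 0,"ry": 0,"rz": -0.035},{"dx": 0,"dy": 0,"dz": 0.005,"rx": 0,"ry": 0,"rz": -0.035},{"dx": 0,"dy": 0,"dz": 0,"rx": 0,"ry": 0,"rz": -0.035},{"dx": 0,"dy": 0,"dz": 0,"rx": 0,"ry": 0,"rz": 0},{"dx": 0,"dy": 0,"dz": 0,"rx": 0,"ry": 0,"rz": 0},{"dx": 0,"dy": 0,"dz": 0,"rx": 0,"ry": 0,"rz": 0},{"dx": 0,"dy": 0,"dz": 0,"rx": 0,"ry": 0,"rz": 0}]}}

```text
t: 31.55
tcp_pos: [0.5647, -0.0338, 0.1698]
tool_rot: [0.618, 0.786, -0.0, -0.0]
force: [-1.1, 1.5, -8.1]
finger_gap: 0.431
gripper_force: 43.0
```

```bash
python3 s.py
```

```text
31.55 [ 0.5647 -0.0338  0.1698] yaw 1.809 [-0.257  0.528  1.644 -0.     0.97  -0.495] F [-1.11  1.54 -8.09] M [ 0.117  0.312 -0.087] 0.4309006347654795 42.97532379627228
```

>>> {"fn": "move_arm", "kwargs": {"targets": [{"dx": 0,"dy": 0.005,"dz": 0.005,"rx": 0,"ry": 0,"rz": -0.035},{"dx": 0,"dy": 0,"dz": 0,"rx": 0,"ry": 0,"rz": -0.035},{"dx": 0,"dy": 0,"dz": 0,"rx": 0,"ry": 0,"rz": -0.035},{"dx": 0,"dy": 0,"dz": 0,"rx": 0,"ry": 0,"rz": -0.035},{"dx": 0,"dy": 0,"dz": 0,"rx": 0,"ry": 0,"rz": -0.035},{"dx": 0,"dy": 0,"dz": 0,"rx": 0,"ry": 0,"rz": 0},{"dx": 0,"dy": 0,"dz": 0,"rx": 0,"ry": 0,"rz": 0},{"dx": 0,"dy": 0,"dz": 0,"rx": 0,"ry": 0,"rz": 0},{"dx": 0,"dy": 0,"dz": 0,"rx": 0,"ry": 0,"rz": 0},{"dx": 0,"dy": 0,"dz": 0,"rx": 0,"ry": 0,"rz": 0}]}}

```text
t: 32.8
tcp_pos: [0.5648, -0.0337, 0.1699]
tool_rot: [0.653, 0.757, -0.0, 0.0]
force: [-1.2, -0.5, -9.0]
finger_gap: 0.43
gripper_force: 43.0
```

```bash
python3 s.py
```

```text
32.8 [ 0.5648 -0.0337  0.1699] yaw 1.718 [-0.257  0.528  1.644 -0.     0.97  -0.404] F [-1.17 -0.5  -8.96] M [-0.137  0.349 -0.027] 0.4301542615511258 42.95771062374115
```

```bash
echo "print('tau6',s['tau'][5],s['tau'])">>s.py; python3 s.py
```

```text
32.8 [ 0.5648 -0.0337  0.1699] yaw 1.718 [-0.257  0.528  1.644 -0.     0.97  -0.404] F [-1.17 -0.5  -8.96] M [-0.137  0.349 -0.027] 0.4301542615511258 42.95771062374115
tau6 -0.04102620994672179 [ 5.97694628e-01 -4.57718289e+01 -1.77252853e+01  3.00030811e-01
 -5.22413459e-01 -4.10262099e-02]
```

>>> {"fn": "move_arm", "kwargs": {"targets": [{"dx": 0,"dy": 0,"dz": 0,"rx": 0,"ry": 0,"rz": -0.035},{"dx": 0,"dy": 0,"dz": 0,"rx": 0,"ry": 0,"rz": -0.035},{"dx": 0,"dy": 0,"dz": 0,"rx": 0,"ry": 0,"rz": -0.035},{"dx": 0,"dy": 0,"dz": 0,"rx": 0,"ry": 0,"rz": -0.035},{"dx": 0,"dy": 0,"dz": 0,"rx": 0,"ry": 0,"rz": -0.035},{"dx": 0,"dy": 0,"dz": 0,"rx": 0,"ry": 0,"rz": 0},{"dx": 0,"dy": 0,"dz": 0,"rx": 0,"ry": 0,"rz": 0},{"dx": 0,"dy": 0,"dz": 0,"rx": 0,"ry": 0,"rz": 0},{"dx": 0,"dy": 0,"dz": 0,"rx": 0,"ry": 0,"rz": 0},{"dx": 0,"dy": 0,"dz": 0,"rx": 0,"ry": 0,"rz": 0}]}}

```text
t: 34.05
tcp_pos: [0.5649, -0.0336, 0.1699]
tool_rot: [0.687, 0.726, 0.0, 0.0]
force: [-2.4, -0.0, -9.0]
finger_gap: 0.433
gripper_force: 43.0
```

```bash
python3 s.py
```

```text
34.05 [ 0.5649 -0.0336  0.1699] yaw 1.626 [-0.257  0.528  1.644  0.     0.97  -0.312] F [-2.44 -0.   -8.99] M [-0.16  -0.233  0.685] 0.4328733667496103 43.028005957603455
tau6 0.6328755989670753 [-2.57922029e-01 -4.55778122e+01 -1.76172942e+01  5.43358438e-01
 -1.60209183e-02  6.32875599e-01]
```

The moment rose clearly to 0.69 N m with about 26 mm of lift, so that's the home stop. I'll ease the torque and lower the screw onto its thread before releasing.

>>> {"fn": "move_arm", "kwargs": {"targets": [{"dx": 0,"dy": 0,"dz": -0.01,"rx": 0,"ry": 0,"rz": 0.03},{"dx": 0,"dy": 0,"dz": -0.01,"rx": 0,"ry": 0,"rz": 0.03},{"dx": 0,"dy": 0,"dz": -0.01,"rx": 0,"ry": 0,"rz": 0},{"dx": 0,"dy": 0,"dz": -0.01,"rx": 0,"ry": 0,"rz": 0},{"dx": 0,"dy": 0,"dz": -0.01,"rx": 0,"ry": 0,"rz": 0},{"dx": 0,"dy": 0,"dz": 0,"rx": 0,"ry": 0,"rz": 0},{"dx": 0,"dy": 0,"dz": 0,"rx": 0,"ry": 0,"rz": 0},{"dx": 0,"dy": 0,"dz": 0,"rx": 0,"ry": 0,"rz": 0},{"dx": 0,"dy": 0,"dz": 0,"rx": 0,"ry": 0,"rz": 0},{"dx": 0,"dy": 0,"dz": 0,"rx": 0,"ry": 0,"rz": 0}]}}

```text
t: 35.3
tcp_pos: [0.5649, -0.0337, 0.1689]
tool_rot: [0.676, 0.737, 0.0, 0.0]
force: [-3.3, 0.0, 0.5]
finger_gap: 0.43
gripper_force: 43.9
```

```bash
python3 s.py
```

```text
35.3 [ 0.5649 -0.0337  0.1689] yaw 1.657 [-0.257  0.529  1.645 -0.     0.967 -0.343] F [-3.29  0.02  0.49] M [-0.124  0.563  0.231] 0.4296058751540208 43.903223276138306
tau6 0.2609843574464321 [ -0.10806849 -40.50607324 -16.15687966   0.43577302  -0.9205775
   0.26098436]
```

The thread now carries the load (Fz about 0), and the screw is still snug against the stop. I'll release and retreat upward.

>>> {"fn": "move_arm", "kwargs": {"targets": [{"dx": 0,"dy": 0,"dz": 0,"rx": 0,"ry": 0,"rz": 0},{"dx": 0,"dy": 0,"dz": 0,"rx": 0,"ry": 0,"rz": 0},{"dx": 0,"dy": 0,"dz": 0,"rx": 0,"ry": 0,"rz": 0},{"dx": 0,"dy": 0,"dz": 0,"rx": 0,"ry": 0,"rz": 0},{"dx": 0,"dy": 0,"dz": 0,"rx": 0,"ry": 0,"rz": 0},{"dx": 0,"dy": 0,"dz": 0,"rx": 0,"ry": 0,"rz": 0},{"dx": 0,"dy": 0,"dz": 0,"rx": 0,"ry": 0,"rz": 0},{"dx": 0,"dy": 0,"dz": 0,"rx": 0,"ry": 0,"rz": 0},{"dx": 0,"dy": 0,"dz": 0,"rx": 0,"ry": 0,"rz": 0},{"dx": 0,"dy": 0,"dz": 0,"rx": 0,"ry": 0,"rz": 0}], "claw": 100}}

```text
t: 36.55
tcp_pos: [0.5648, -0.0336, 0.1686]
tool_rot: [0.676, 0.737, -0.0, -0.0]
force: [-0.2, -0.3, -0.0]
finger_gap: 0.998
gripper_force: 0.0
```

>>> {"fn": "move_arm", "kwargs": {"targets": [{"dx": 0,"dy": 0,"dz": 0.3,"rx": 0,"ry": 0,"rz": 0},{"dx": 0,"dy": 0,"dz": 0.4,"rx": 0,"ry": 0,"rz": 0},{"dx": 0,"dy": 0,"dz": 0.4,"rx": 0,"ry": 0,"rz": 0},{"dx": 0,"dy": 0,"dz": 0.4,"rx": 0,"ry": 0,"rz": 0},{"dx": 0,"dy": 0,"dz": 0.4,"rx": 0,"ry": 0,"rz": 0},{"dx": 0,"dy": 0,"dz": 0.4,"rx": 0,"ry": 0,"rz": 0},{"dx": 0,"dy": 0,"dz": 0.4,"rx": 0,"ry": 0,"rz": 0},{"dx": 0,"dy": 0,"dz": 0.4,"rx": 0,"ry": 0,"rz": 0},{"dx": 0,"dy": 0,"dz": 0,"rx": 0,"ry": 0,"rz": 0},{"dx": 0,"dy": 0,"dz": 0,"rx": 0,"ry": 0,"rz": 0}]}}

```text
t: 37.8
tcp_pos: [0.5645, -0.0336, 0.2459]
tool_rot: [0.676, 0.737, -0.0, -0.0]
force: [0.2, 0.4, -0.2]
finger_gap: 1.004
gripper_force: 0.0
```

```bash
python3 s.py; python3 look.py w5
python3 - <<'E'
from station import cams
import cv2
a=cv2.imread('pics/w5.png');b=cams.snapshot('scene')[:,:,::-1]
import numpy as np
h=np.hstack([a[60:384,130:480],cv2.resize(b[160:290,140:320],(449,324))]);cv2.imwrite('pics/end.png',h)
E
```

```text
37.8 [ 0.5645 -0.0336  0.2459] yaw 1.657 [-0.257  0.43   1.567 -0.     1.145 -0.343] F [ 0.24  0.4  -0.22] M [0.001 0.013 0.038] 1.0035325507713702 0.0
tau6 -6.656378701563881e-06 [ 5.49501856e-03 -3.95157444e+01 -1.75012851e+01  3.67351504e-05
 -7.84034055e-03 -6.65637870e-06]
37.8 [ 0.5645 -0.0336  0.2459] [-0.257  0.43   1.567 -0.     1.145 -0.343] [ 0.24  0.4  -0.22] [0.001 0.013 0.038]
[254.24636977 199.6732535 ]
```

View pics/end.png

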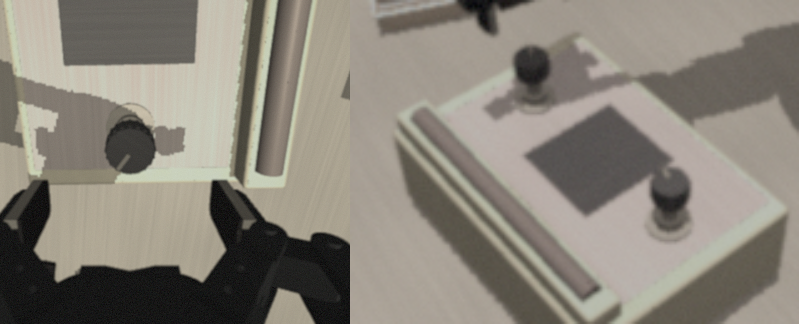

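After release both knobs stand equally high in the scene view (about (533,65) and (670,190) in the crop). The wrist view shows the knob clear of the fingers, with its bar turned the full way. I'll hand in.

```bash
python3 -c "
from station import order;print(order.sign_off())"
```

```text
the job is handed in; nothing more can be done
None
```

The loose screw (the −y one) was pulled up, caught in its thread and driven clockwise about 2.4 rad to its home stop in one grasp. It stayed up after I let go, and I handed the job in at about 38 s; the highest readings were a 19 N pull and 0.69 N m at the stop, briefly above your 12 N and 0.4 N m guide, or by my estimate about 23 N on the lug against the 40 N damage limit.

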